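# Fold back the dust cover of the miniature stage's lighting desk

### The job

The lighting desk is needed for the next take: open its two-leaf dust cover all the way, so that the leaves are folded flat against each other and lean back on their stop behind the rear hinge. The front edge of the cover sits in notches and has to be lifted over the humps in the side rails before it can be pushed back, and the radio parked behind the cover is in its way: stand that upright in the wooden tray. Leave the model tower, the mug, the roll of tape and the spray can where they are.

Things in the scene. Friction and masses are not known exactly. Their poses are not given: they have to be found in the camera images.
- desk: fixed lighting desk, dark steel case 310 deep (its x) by 280 wide (its y), fader field 58 high, side cheeks 94 high; origin: centre of its underside, on the table; -x is the operator's front, +x the rear, z up. A cover of two leaves, aluminium frames with clear panes, 226 wide, roofs the fader field; behind its rear hinge is a flat rear deck, 85 high, x = +67 to +155
- rail_hump (a point): midway between the humps of the two guide rails, at desk x = -118, z = 86. A rail runs inside each cheek (y = +-124), its top 78 high, from an end stop at the front to under the rear hinge. Each rail's hump, 8 high and 8 long (along x), keeps the closed cover's guide pins in a notch against the end stop; axes as the desk's
- rear_hinge (a point): middle of the rear hinge line, at desk x = +64, y = 0, z = 92; the hinge line runs along the desk's y; axes as the desk's
- cover_rear (a joint): angle (rad) of the rear leaf about the rear hinge: 0 = closed (it rises 22 degrees towards the front), 1.19 = upright, 1.536 = leaning 20 degrees back beyond upright, on its stop. The leaf is 100 from rear hinge to ridge hinge. Light hinges, no spring: short of upright the cover tends to fall shut, beyond upright its weight keeps it open
- cover_front (a joint): angle (rad) of the front leaf about the ridge hinge, relative to the rear leaf: 0 = closed (it falls 25.6 degrees from the ridge to the front), 2.311 = the two leaves' undersides folded flat together. The leaf is 110 from ridge hinge to guide pins, 226 wide, 4 thick. Both leaves together weigh about 0.5 kg
- handle (a point): centre of the round bar of the bow handle on the front leaf: bar 10 diameter, 90 long (along its y), 35 above the leaf's upper face and 42 above the plane of ridge hinge and pins (its z), 88 from the ridge hinge; x points to the ridge. Closed: 129 above the table; the leaf rises to the ridge (137 high) behind it, so straddle it with the fingers at most 45 apart
- front_edge (a point): middle of the front leaf's front edge, on the axis of its two guide pins (8 diameter); closed at desk x = -128, z = 82. Lifted by more than 8 (better 15) and carried 20 to the rear it is past the humps and can be set down; then it slides on the rails to 10 below the rear hinge. Axes as the handle's
- radio: loose black hand-held radio, about 0.26 kg, standing upright on the desk's rear deck: body 34 (its x) by 58 (its y) by 110 high (its z), with a stub aerial and a knob rising to 140; origin: centre of its underside
- tray: fixed open wooden tray on the table, outside 140 (its x) by 190 (its y) by 36 high, walls 6 thick, floor 6 thick; origin: centre of its underside
- model_tower: bystander: loose model office tower, 76 by 76 by 240 high; origin: centre of its underside
- mug: bystander: white mug, 76 diameter, 92 high; origin: centre of its underside
- tape_roll: bystander: grey roll of tape lying flat, 108 diameter, 48 high; origin: centre of its underside
- spray_can: bystander: loose metal paint spray can standing beyond the tray, 52 diameter, 180 high; origin: centre of its underside
Not all that is in view belongs to the job. Of the things shaped like the tray, the wooden one is meant. Leave any purple look-alike of the radio alone.

How it is judged:
By the outcome, as a careful person would: the job done as asked, in the order asked, and still so for the second after the job is handed in, with the robot touching nothing.
It also fails if it takes over 62 s, if anything falls off the work surface, if the arm or the gripper's body presses on something with over 40 N, if the wrist force passes 120 N, or if a joint passes its speed limit or range.

### The arm

A 6-joint arm with a two-finger parallel gripper is mounted at the origin on the work surface. World frame = base frame: x ahead of the robot, y to its left, z up, the work surface at z = 0. Lengths are in m, angles in rad, forces in N, time in s.
With the tool pointing down it reaches from about 0.25 to 0.85 m from the base axis. Payload 12.5 kg.
Tool frame: the origin (TCP) lies midway between the tips of the shut fingers; the grasp point (between the pads) lies 19 mm behind it; z points along the fingers, y is the direction in which the jaws open and shut (so a half turn about z gives the same grasp; the last joint's range is limited). The gripper opens to 93 mm and grips with 3 to 60 N. Pads are 15 mm wide; open, the fingers measure 128 mm over their backs; the gripper's body (75 mm by 188 mm) begins 65 mm behind the grasp point.
Start: joints at [1.213, 0.351, 1.652, -0, 1.139, -0.085], TCP at [0.148, 0.53, 0.219] pointing down, gripper open.
Joint ranges: [-2.75, 2.75], [-0.79, 2.1], [0.01, 2.65], [-1.57, 4.71], [0.07, 3.14], [-2.87, 2.87]. Speed limits (rad/s): [2.22, 2.22, 2.79, 3.14, 3.14, 3.14].

### API

Orientations are given as a unit quaternion [w, x, y, z].
In Python, from rig import bot, vision gives the robot as it stands.
- The arm moves only by the tool arm_command, never from a script. Its argument "motion" is a list of rows, each an object with "dp": the shift along the world's x, y, z in m, a list of three; "angular": the turn, a rotation vector about the world's x, y, z in degrees, a list of three. In form: [{"dp": [dx, dy, dz], "angular": [ax, ay, az]}, ...]. A call has 1 to 5 rows; each row is the pose to reach, as a shift and turn from the pose measured when the call began; what a row does not reach only later rows make up. A row lasts 1/10 s, in which the tool goes at most 50 mm and 8.59 degrees, less where a joint would pass 70% of its speed; a pose out of reach is approached as far as the arm can. A call with a gripper value outside its range is refused whole. "grip" is the finger opening in m, from 0 to 0.093, set as the call begins (left out, the last holds). The fingers move at their own pace and stop on an object; "newtons" is the grip in N (left out, the last holds). Time passes only in rows, so rows that repeat a pose let the fingers close. It gives the time, the measured TCP pose, the force and the opening at its end, in the units of the state.
- bot.observe(): the state, without advancing time (a new reading comes with each control period).
- vision.snapshot(name): name is "side" or "top" or "wrist"; returns the picture (420x560x3 uint8, blue, green, red); there is no depth.
- vision.camera_params(name): a dict with "mtx" (3x3 intrinsics, pixels), "origin" and "attitude" of the camera in the world; the wrist camera has in their place "mount" (4x4, takes a point from camera to tool coordinates, whose origin is the TCP and whose axes are the flange's). Camera axes: x right, y down, z forward; pixel columns grow to the right and rows downward; lengths in m; the calibration is good to about 2 mm. The wrist camera is an equidistant fisheye: a pixel r from the principal point sees the ray r / f radians off the axis. A picture is of the moment at which its call begins: read the wrist's pose just before it. camera_params takes no time and is no camera call.
- bot.job_done(): hands the job in, once; it reports no verdict.
The state is a dict: "t": time; "q": joint angles; "qd": joint speeds; "joint_torque": joint torques, N m; "position": TCP position; "tool_rot": TCP orientation; "contact_force": force on the tool from outside, world axes, zero at the start; "torque": the same for the moment, N m; "width": finger opening in m.
Only numpy, scipy, OpenCV 4.12 (cv2) and the standard library are available. Lean on these libraries where they do the work, as an engineer would, in place of code of your own. Each camera call takes 0.05 s, during which the arm holds its last target. There are 200 camera calls.

## Working session

There is one attempt and no reset: what is moved stays moved. The work goes in short steps, Python scripts to look and compute and a tool call to move; the robot and the scene stay as the last step left them, time stands still between calls to the robot, and variables do not carry over. Pictures are saved under pics/ and viewed, on a budget of 10 in all, crops included, one or two more only if the job needs it, and the job is handed in when it is done.

Besides the shell and the picture viewer there is one more tool, called after ">>>" by a JSON object that holds its "api" and its "payload", one argument or row to a line. arm_command: Moves the arm, as the interface text tells. Its arguments: {"type":"object","properties":{"motion":{"type":"array","items":{"type":"object","properties":{"dp":{"type":"array","items":{"type":"number"}},"angular":{"type":"array","items":{"type":"number"}}}}},"grip":{"type":"number"},"newtons":{"type":"number"}},"required":["motion"]}

```bash
mkdir -p pics; ls
python3 - <<'E'
from rig import bot, vision
import cv2
s=bot.observe();print(s)
for n in("top","side","wrist"):
    im=vision.snapshot(n);cv2.imwrite(f"pics/{n}0.png",im);print(n,vision.camera_params(n))
a=cv2.imread("pics/top0.png");b=cv2.imread("pics/side0.png")
E
```

```text
pics
{'t': 0.0, 'q': array([ 1.21337109e+00,  3.51206105e-01,  1.65240931e+00, -4.14766725e-05,
        1.13908312e+00, -8.45947427e-02]), 'qd': array([-1.61382109e-03, -4.07495687e-05,  1.10255454e-03,  5.29630474e-04,
       -3.99780030e-04, -9.54634154e-04]), 'joint_torque': array([-2.56020256e-03, -4.97334909e+01, -2.85250300e+01,  6.97469898e-02,
        2.59827403e-02, -1.31251954e-04]), 'position': array([0.14806781, 0.52934831, 0.21812354]), 'tool_rot': array([-1.02840545e-04,  1.35983919e-01,  9.90710890e-01, -5.43620731e-04]), 'contact_force': array([ 0.09310693,  0.06539298, -0.02062566]), 'torque': array([ 0.02160388, -0.03195898, -0.04141631]), 'width': 0.0929109385941332}
top {'mtx': array([[418.37118585,   0.        , 281.43142799],
       [  0.        , 418.37118585, 209.96243073],
       [  0.        ,   0.        ,   1.        ]]), 'origin': array([0.38775516, 0.09915534, 1.4707263 ]), 'attitude': array([ 0.02044706, -0.7034327 ,  0.71003575, -0.02477064])}
side {'mtx': array([[439.47049382,   0.        , 277.15012939],
       [  0.        , 439.47049382, 218.10709578],
       [  0.        ,   0.        ,   1.        ]]), 'origin': array([-0.05958044, -0.69774037,  1.15402033]), 'attitude': array([-0.35576243,  0.88569551, -0.27779299,  0.10866282])}
wrist {'mtx': array([[325.1922621 ,   0.        , 271.23301981],
       [  0.        , 325.1922621 , 204.74320005],
       [  0.        ,   0.        ,   1.        ]]), 'mount': array([[-3.61760301e-04, -9.71603347e-01, -2.36615309e-01,
         6.48953864e-02],
       [ 9.99999868e-01, -4.38021596e-04,  2.69733166e-04,
        -2.71013852e-04],
       [-3.65716263e-04, -2.36615180e-01,  9.71603377e-01,
        -1.66102248e-01],
       [ 0.00000000e+00,  0.00000000e+00,  0.00000000e+00,
         1.00000000e+00]])}
```

View pics/top0.png

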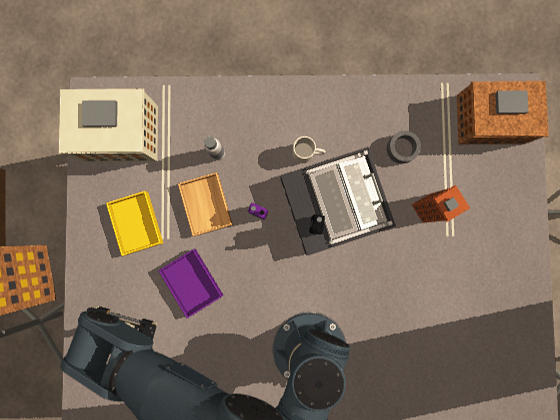

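View pics/side0.png

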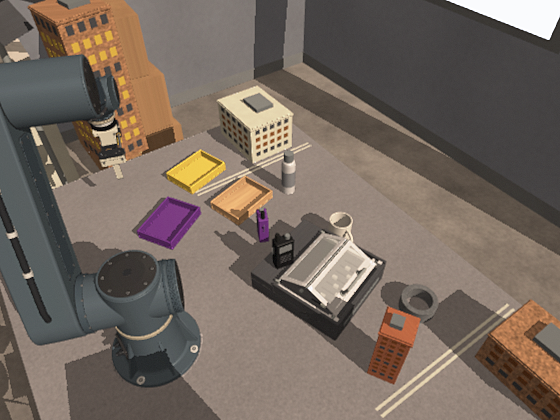

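Top view: the desk is at (282–395, 150–254) with its front to the right, and the cover's handle is near (372,185). The black radio is on the rear deck at (317,224), and a purple look-alike stands at (258,211). The wooden tray is at (205,205), the can at (213,147), the mug at (304,147), the tape at (403,146) and the red tower at (440,205).

```bash
cat > h.py <<'E'
import numpy as np, cv2
from scipy.spatial.transform import Rotation as R
from rig import bot, vision
def rot(q): return R.from_quat(np.roll(q,-1))
def ray(n,px,s=None):
    p=vision.camera_params(n);K=p['mtx'];px=np.atleast_2d(np.array(px,float))
    d=np.c_[(px[:,0]-K[0,2])/K[0,0],(px[:,1]-K[1,2])/K[1,1],np.ones(len(px))]
    if n!='wrist': return p['origin'],rot(p['attitude']).apply(d)
    r=np.hypot(d[:,0],d[:,1])+1e-9; d=np.c_[d[:,0]/r*np.sin(r),d[:,1]/r*np.sin(r),np.cos(r)]
    T=p['mount'];Q=rot(s['tool_rot'])
    return Q.apply(T[:3,3])+s['position'],Q.apply(d@T[:3,:3].T)
def plane(n,px,z,s=None):
    o,d=ray(n,px,s);return o+d*((z-o[2])/d[:,2])[:,None]
def tri(a,b):
    (o1,d1),(o2,d2)=a,b;d1,d2=d1[0],d2[0]
    t=np.linalg.lstsq(np.c_[d1,-d2],o2-o1,rcond=None)[0]
    p,q=o1+t[0]*d1,o2+t[1]*d2;return (p+q)/2,np.linalg.norm(p-q)
E
python3 - <<'E'
from h import *
im=cv2.imread("pics/top0.png")
c=cv2.resize(im[130:270,240:410],None,fx=4.6,fy=4.2,interpolation=cv2.INTER_CUBIC)
c=cv2.resize(im[130:270,235:415],None,fx=4.4,fy=4.4,interpolation=cv2.INTER_CUBIC)
cv2.imwrite("pics/c1.png",np.clip(c*1.5,0,255).astype(np.uint8))
im2=cv2.imread("pics/side0.png")
c=cv2.resize(im2[215:340,245:395],None,fx=4.8,fy=4.8,interpolation=cv2.INTER_CUBIC)
cv2.imwrite("pics/c2.png",np.clip(c*1.5,0,255).astype(np.uint8))
# wooden tray by colour
hsv=cv2.cvtColor(im,cv2.COLOR_BGR2HSV)
m=cv2.inRange(hsv,(8,90,90),(20,255,255));m[:, :170]=0;m[:,240:]=0;m[:165]=0;m[245:]=0
cs=max(cv2.findContours(m,0,2)[0],key=cv2.contourArea)
r=cv2.minAreaRect(cs);bp=cv2.boxPoints(r);w=plane('top',bp,.036)
print(r,w.round(3),w.mean(0),np.linalg.norm(np.diff(w,axis=0),axis=1))
print(plane('top',[[282,176],[366,151],[395,227],[308,254]],.094).round(3))
E
```

```text
((204.62265014648438, 203.67922973632812), (55.76838302612305, 42.30704879760742), 74.05460357666016) [[0.577 0.45  0.036]
 [0.616 0.31  0.036]
 [0.431 0.258 0.036]
 [0.392 0.397 0.036]] [0.50404498 0.35366917 0.036     ] [0.14540675 0.19294771 0.1442517 ]
[[ 0.589  0.087  0.094]
 [ 0.67  -0.193  0.094]
 [ 0.416 -0.283  0.094]
 [ 0.331  0.005  0.094]]
```

View pics/c1.png

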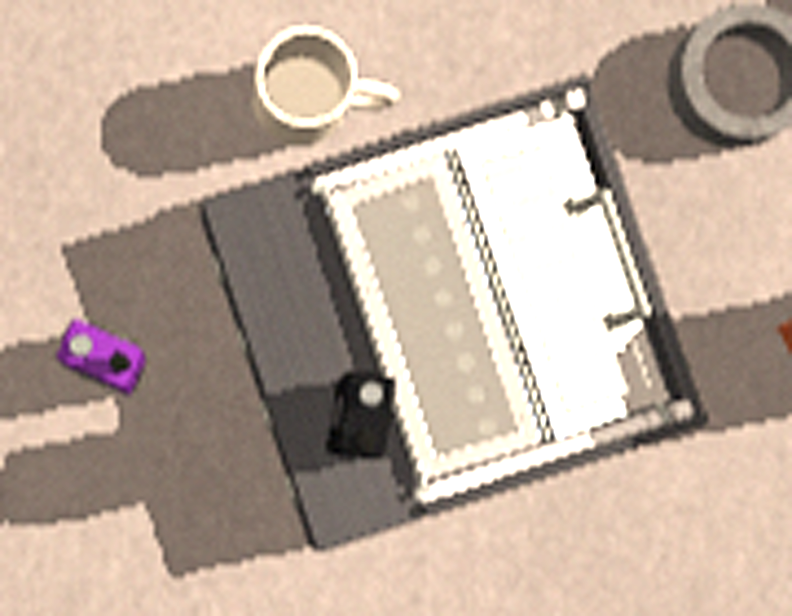

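View pics/c2.png

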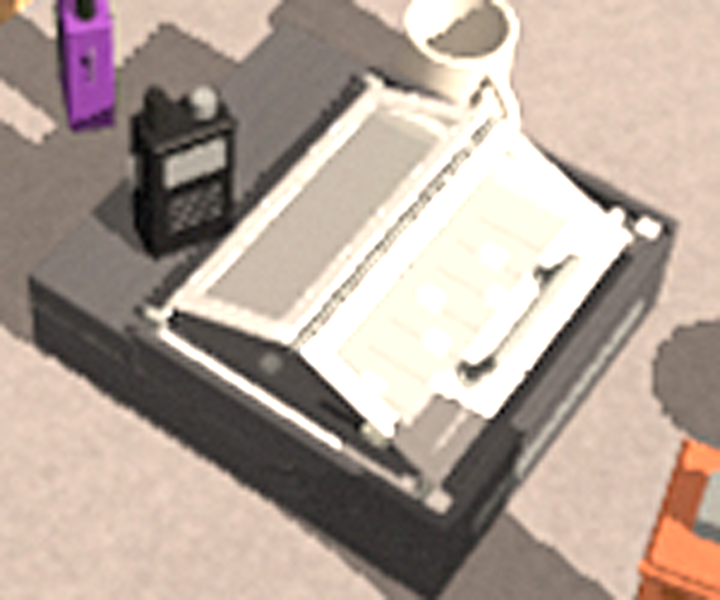

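Crop c1 shows the desk corners at (207,207), (317,547), (583,78) and (705,423), and the handle bar from (608,198) to (648,312). The radio's body spans about (328–396, 370–458), yawed relative to the desk. Crop c2 shows the radio's front face at (147,145), (237,120), (155,255) and (232,225). Next I fit the poses.

```bash
cat >> h.py <<'E'
def fit(desk,w):
    desk,w=np.array(desk,float)[:,:2],np.array(w)[:,:2];a,b=desk.mean(0),w.mean(0)
    A=((desk-a)).T@(w-b);th=np.arctan2(A[0,1]-A[1,0],A[0,0]+A[1,1])
    M=np.array([[np.cos(th),-np.sin(th)],[np.sin(th),np.cos(th)]]);return th,b-M@a,M,w-(b+(desk-a)@M.T)
E
python3 - <<'E'
from h import *
c1=lambda u,v:[235+u/4.4-.4,130+v/4.4-.4]
c2=lambda u,v:[245+u/4.8-.4,215+v/4.8-.4]
D=[(.155,-.14),(.155,.14),(-.155,-.14),(-.155,.14),(-.126,-.045),(-.126,.045)]
P=[(207,207),(317,547),(583,78),(705,423),(608,198),(648,312)];Z=[.085,.085,.094,.094,.129,.129]
w=np.array([plane('top',c1(*p),z)[0] for p,z in zip(P,Z)])
th,o,M,res=fit(D,w);print('desk',np.degrees(th),o,(res*1000).round(1).tolist())
np.savez('desk.npz',th=th,o=o,M=M)
for n,d in dict(handle=(-.126,0),hump=(-.118,0),hinge=(.064,0)).items():print(n,o+M@d)
# side check
S=[(35,280,.155,.14,.085),(675,225,-.155,-.14,.094)]
for u,v,x,y,z in S:print('side',plane('side',c2(u,v),z),o+M@[x,y])
print('handle tri ends',[tri(ray('top',c1(*a)),ray('side',c2(*b))) for a,b in (((608,198),(568,262)),((648,312),(470,368)))])
print('radio side front bottom',plane('side',[c2(155,255),c2(232,225)],.085),'top',plane('side',[c2(147,145),c2(237,120)],.195))
im=cv2.imread('pics/top0.png');g=cv2.cvtColor(im,6)
sub=(g[210:238,305:330]<32).astype(np.uint8)
cs=max(cv2.findContours(sub,0,2,offset=(305,210))[0],key=cv2.contourArea);r=cv2.minAreaRect(cs);print(r,plane('top',cv2.boxPoints(r),.195),plane('top',[r[0]],.19))
T=plane('top',[[213.5,141]],.18);print('can top',T,'mug',plane('top',[[304,147]],.092),'tower',plane('top',[[452,203]],.24),'purple',plane('top',[[258,211]],.11))
E
```

```text
desk 107.64688892778065 [ 0.50525888 -0.09707868] [[-3.9, -4.6], [5.6, 0.3], [-3.2, 5.1], [1.6, 4.4], [-0.8, -2.6], [0.6, -2.7]]
handle [ 0.54345576 -0.21714949]
hump [ 0.54103056 -0.20952595]
hinge [ 0.48585729 -0.03609034]
side [[0.32509795 0.00070242 0.085     ]] [0.32485865 0.00818649]
side [[ 0.67775446 -0.2011758   0.094     ]] [ 0.68565911 -0.20234386]
handle tri ends [(array([ 0.58240178, -0.20357784,  0.13117646]), np.float64(0.006788385965374993)), (array([ 0.49299259, -0.2284822 ,  0.12607949]), np.float64(0.019985446153138124))]
radio side front bottom [[ 0.39783868 -0.02626792  0.085     ]
 [ 0.45189406 -0.0347859   0.085     ]] top [[ 0.39329305 -0.02556566  0.195     ]
 [ 0.44870069 -0.04037028  0.195     ]]
((316.9508361816406, 224.06935119628906), (13.913232803344727, 19.159208297729492), 8.746162414550781) [[ 0.3999351   0.00880053  0.195     ]
 [ 0.45761946 -0.0008938   0.195     ]
 [ 0.45076074 -0.04282649  0.195     ]
 [ 0.3931041  -0.03301052  0.195     ]] [[ 0.4254595  -0.01743196  0.19      ]]
can top [[0.68802476 0.30085331 0.18      ]] mug [[0.68575975 0.01301911 0.092     ]] tower [[ 0.4825591  -0.41347043  0.24      ]] purple [[0.47217741 0.16677547 0.11      ]]
```

>>> {"api": "arm_command", "payload": {
  "motion": [
    {"dp":[0.02,-0.04,0.01],"angular":[0,0,1]},
    {"dp":[0.04,-0.08,0.02],"angular":[0,0,2]},
    {"dp":[0.06,-0.12,0.03],"angular":[0,0,3]},
    {"dp":[0.08,-0.16,0.04],"angular":[0,0,4]},
    {"dp":[0.1,-0.2,0.05],"angular":[0,0,6]}
  ],
  "grip": 0.07
}}

```text
t: 0.65
position: [0.2484, 0.3278, 0.2685]
tool_rot: [-0.0, 0.083, 0.997, -0.0]
contact_force: [0.3, 0.5, 0.2]
width: 0.0703
```

>>> {"api": "arm_command", "payload": {
  "motion": [
    {"dp":[0.022,-0.044,0]},
    {"dp":[0.044,-0.088,0]},
    {"dp":[0.066,-0.13,0]},
    {"dp":[0.088,-0.17,0]},
    {"dp":[0.11,-0.21,0]}
  ]
}}

```text
invalid input
```

>>> {"api": "arm_command", "payload": {
  "motion": [
    {"dp":[0.02,-0.04,0],"angular":[0,0,0]},
    {"dp":[0.042,-0.084,0],"angular":[0,0,0]},
    {"dp":[0.064,-0.126,0],"angular":[0,0,0]},
    {"dp":[0.086,-0.168,0],"angular":[0,0,0]},
    {"dp":[0.108,-0.21,0],"angular":[0,0,0]}
  ]
}}

```text
t: 1.15
position: [0.3567, 0.1159, 0.2687]
tool_rot: [0.0, 0.083, 0.997, -0.0]
contact_force: [1.5, 0.4, -0.4]
width: 0.0701
```

>>> {"api": "arm_command", "payload": {
  "motion": [
    {"dp":[0.02,-0.04,0],"angular":[0,0,0]},
    {"dp":[0.042,-0.084,0],"angular":[0,0,0]},
    {"dp":[0.064,-0.126,0],"angular":[0,0,0]},
    {"dp":[0.068,-0.134,0],"angular":[0,0,0]},
    {"dp":[0.068,-0.134,0],"angular":[0,0,0]}
  ]
}}

```text
t: 1.65
position: [0.4248, -0.019, 0.2683]
tool_rot: [-0.0, 0.085, 0.996, -0.0]
contact_force: [-0.1, 0.0, -0.0]
width: 0.0701
```

Run:
```python
from h import *
s=bot.observe();im=vision.snapshot('wrist');np.savez('s1.npz',position=s['position'],tool_rot=s['tool_rot'])
print(s['position'],s['q'].round(2),rot(s['tool_rot']).apply([0,1,0]));cv2.imwrite('pics/w1.png',cv2.resize(im,(800,600),interpolation=cv2.INTER_CUBIC))
```

```text
[ 0.42482053 -0.01903177  0.26829115] [-0.15  0.06  1.88 -0.    1.19 -1.56] [ 1.68462348e-01  9.85707892e-01 -6.23406032e-04]
```

View pics/w1.png

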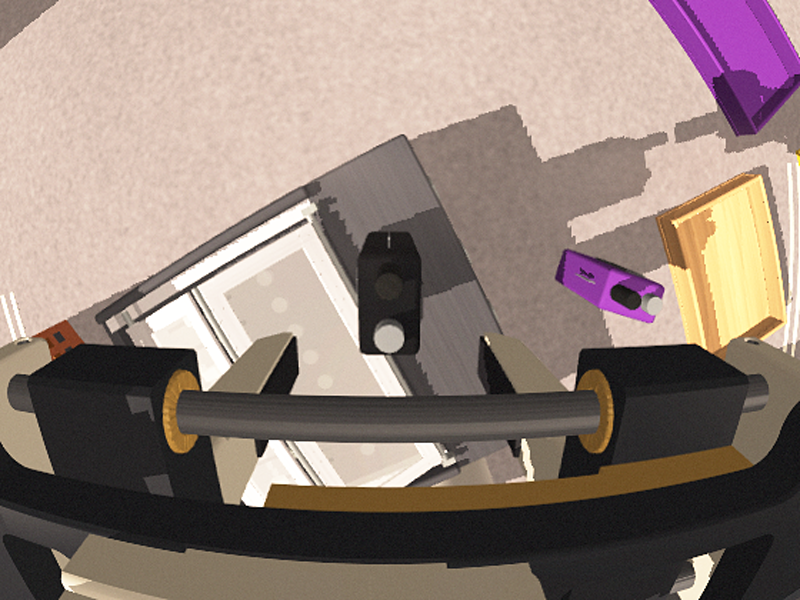

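Wrist view: the radio's top spans about (359–421, 252–354) with its knob at (388,336), centred between the fingers at (290) and (487). The desk's rear corner is at (405,135).

Run:
```python
from h import *
s=np.load('s1.npz');k=1/1.42857
f=lambda p,z:plane('wrist',np.array(p)*k,z,s).round(4)
c=f([(359,255),(421,255),(418,353),(362,353)],.195);print('top face',c,c.mean(0))
print('knob',f([(388,336)],.225),'desk corner',f([(405,135)],.085),f([(405,135)],.094))
d=np.load('desk.npz');print(d['o']+d['M']@[.155,.14])
```

```text
top face [[ 0.3959 -0.0294  0.195 ]
 [ 0.4013  0.0025  0.195 ]
 [ 0.4549 -0.0074  0.195 ]
 [ 0.4497 -0.0378  0.195 ]] [ 0.42545  -0.018025  0.195   ]
knob [[ 0.4321 -0.0203  0.225 ]] desk corner [[0.3282 0.0104 0.085 ]] [[0.3291 0.0099 0.094 ]]
[0.32485865 0.00818649]
```

>>> {"api": "arm_command", "payload": {
  "motion": [
    {"dp":[0.001,0.001,-0.04],"angular":[0,0,0]},
    {"dp":[0.001,0.001,-0.08],"angular":[0,0,0]},
    {"dp":[0.001,0.001,-0.11],"angular":[0,0,0]},
    {"dp":[0.001,0.001,-0.122],"angular":[0,0,0]},
    {"dp":[0.001,0.001,-0.122],"angular":[0,0,0]}
  ],
  "grip": 0.07
}}

```text
t: 2.2
position: [0.4239, -0.0154, 0.1451]
tool_rot: [-0.002, 0.083, 0.997, -0.0]
contact_force: [-0.2, 0.6, 1.9]
width: 0.0701
```

>>> {"api": "arm_command", "payload": {
  "motion": [
    {"dp":[0,0,0],"angular":[0,0,0]},
    {"dp":[0,0,0],"angular":[0,0,0]},
    {"dp":[0,0,0],"angular":[0,0,0]},
    {"dp":[0,0,0],"angular":[0,0,0]},
    {"dp":[0,0,0],"angular":[0,0,0]}
  ],
  "grip": 0.02,
  "newtons": 25
}}

```text
t: 2.7
position: [0.4241, -0.0155, 0.1455]
tool_rot: [-0.002, 0.083, 0.997, -0.0]
contact_force: [-0.6, -1.2, -0.6]
width: 0.0348
```

>>> {"api": "arm_command", "payload": {
  "motion": [
    {"dp":[0,0,0.03],"angular":[0,0,0]},
    {"dp":[0,0,0.07],"angular":[0,0,0]},
    {"dp":[0.003,0.02,0.105],"angular":[0,0,0]},
    {"dp":[0.01,0.055,0.115],"angular":[0,0,0]},
    {"dp":[0.02,0.1,0.115],"angular":[0,0,0]}
  ]
}}

```text
t: 3.2
position: [0.4447, 0.0849, 0.2624]
tool_rot: [0.0, 0.084, 0.996, -0.0]
contact_force: [1.5, -0.8, -3.8]
width: 0.0338
```

>>> {"api": "arm_command", "payload": {
  "motion": [
    {"dp":[0.01,0.045,0],"angular":[0,0,0]},
    {"dp":[0.018,0.09,0],"angular":[0,0,0]},
    {"dp":[0.026,0.135,0],"angular":[0,0,0]},
    {"dp":[0.034,0.18,0],"angular":[0,0,0]},
    {"dp":[0.042,0.22,0],"angular":[0,0,0]}
  ]
}}

```text
t: 3.7
position: [0.4864, 0.307, 0.2619]
tool_rot: [-0.0, 0.084, 0.996, -0.0]
contact_force: [0.1, -0.8, -3.2]
width: 0.034
```

>>> {"api": "arm_command", "payload": {
  "motion": [
    {"dp":[0.009,0.04,-0.01],"angular":[0,0,0]},
    {"dp":[0.009,0.044,-0.05],"angular":[0,0,0]},
    {"dp":[0.009,0.044,-0.1],"angular":[0,0,0]},
    {"dp":[0.009,0.044,-0.145],"angular":[0,0,0]},
    {"dp":[0.009,0.044,-0.175],"angular":[0,0,0]}
  ]
}}

```text
t: 4.2
position: [0.4937, 0.3501, 0.0831]
tool_rot: [-0.002, 0.084, 0.996, -0.002]
contact_force: [-0.2, -0.0, -2.6]
width: 0.0339
```

>>> {"api": "arm_command", "payload": {
  "motion": [
    {"dp":[0,0,-0.01],"angular":[0,0,0]},
    {"dp":[0,0,-0.016],"angular":[0,0,0]},
    {"dp":[0,0,-0.019],"angular":[0,0,0]},
    {"dp":[0,0,-0.019],"angular":[0,0,0]}
  ]
}}

```text
t: 4.6
position: [0.4944, 0.3502, 0.0665]
tool_rot: [-0.001, 0.084, 0.996, -0.001]
contact_force: [-3.8, -4.1, 5.2]
width: 0.0339
```

>>> {"api": "arm_command", "payload": {
  "motion": [
    {"dp":[0,0,0.001],"angular":[0,0,0]},
    {"dp":[0,0,0.001],"angular":[0,0,0]},
    {"dp":[0,0,0.001],"angular":[0,0,0]},
    {"dp":[0,0,0.02],"angular":[0,0,0]},
    {"dp":[0,0,0.05],"angular":[0,0,0]}
  ],
  "grip": 0.065
}}

```text
t: 5.1
position: [0.4937, 0.3498, 0.1159]
tool_rot: [-0.003, 0.084, 0.996, -0.002]
contact_force: [0.2, -0.0, -0.1]
width: 0.0639
```

>>> {"api": "arm_command", "payload": {
  "motion": [
    {"dp":[0,0,0.04],"angular":[0,0,0]},
    {"dp":[0,0,0.09],"angular":[0,0,0]},
    {"dp":[0,0,0.14],"angular":[0,0,0]},
    {"dp":[0,-0.03,0.17],"angular":[0,0,-8]},
    {"dp":[0,-0.07,0.17],"angular":[0,0,-16]}
  ]
}}

```text
t: 5.6
position: [0.495, 0.2807, 0.2907]
tool_rot: [0.0, 0.223, 0.975, 0.001]
contact_force: [0.4, 0.4, 0.6]
width: 0.0652
```

>>> {"api": "arm_command", "payload": {
  "motion": [
    {"dp":[0.003,-0.03,0],"angular":[0,0,-8]},
    {"dp":[0.006,-0.06,0],"angular":[0,0,-16]},
    {"dp":[0.008,-0.09,0],"angular":[0,0,-24]},
    {"dp":[0.011,-0.12,0],"angular":[0,0,-32]},
    {"dp":[0.014,-0.145,0],"angular":[0,0,-40]}
  ],
  "grip": 0.042
}}

```text
t: 6.1
position: [0.509, 0.1342, 0.2912]
tool_rot: [0.001, 0.546, 0.838, 0.001]
contact_force: [0.2, -0.6, 0.8]
width: 0.0423
```

>>> {"api": "arm_command", "payload": {
  "motion": [
    {"dp":[0.003,-0.03,0],"angular":[0,0,-8]},
    {"dp":[0.006,-0.06,0],"angular":[0,0,-16]},
    {"dp":[0.008,-0.09,0],"angular":[0,0,-24]},
    {"dp":[0.011,-0.12,0],"angular":[0,0,-32]},
    {"dp":[0.014,-0.145,0],"angular":[0,0,-40]}
  ]
}}

```text
t: 6.6
position: [0.5231, -0.0122, 0.2915]
tool_rot: [0.002, 0.801, 0.598, 0.001]
contact_force: [0.5, 0.6, -0.3]
width: 0.0423
```

>>> {"api": "arm_command", "payload": {
  "motion": [
    {"dp":[0.003,-0.03,0],"angular":[0,0,-8]},
    {"dp":[0.006,-0.06,0],"angular":[0,0,-16]},
    {"dp":[0.008,-0.09,0],"angular":[0,0,-24]},
    {"dp":[0.011,-0.12,0],"angular":[0,0,-32]},
    {"dp":[0.014,-0.145,0],"angular":[0,0,-40]}
  ]
}}

```text
t: 7.1
position: [0.5372, -0.1588, 0.2919]
tool_rot: [0.002, 0.959, 0.285, 0.001]
contact_force: [1.5, -0.5, 0.1]
width: 0.042
```

>>> {"api": "arm_command", "payload": {
  "motion": [
    {"dp":[0.003,-0.03,0],"angular":[0,0,-8]},
    {"dp":[0.006,-0.05,0],"angular":[0,0,-15]},
    {"dp":[0.006,-0.058,0],"angular":[0,0,-15.5]},
    {"dp":[0.006,-0.058,0],"angular":[0,0,-15.5]}
  ]
}}

```text
t: 7.5
position: [0.543, -0.2172, 0.2918]
tool_rot: [0.002, 0.988, 0.154, 0.0]
contact_force: [-0.3, -0.6, -0.5]
width: 0.0417
```

Run:
```python
from h import *
s=bot.observe();im=vision.snapshot('wrist');np.savez('s2.npz',position=s['position'],tool_rot=s['tool_rot'])
print(s['t'],s['position'],s['q'].round(2),rot(s['tool_rot']).apply([0,1,0]));cv2.imwrite('pics/w2.png',cv2.resize(im,(800,600),interpolation=cv2.INTER_CUBIC))
cv2.imwrite('pics/side2.png',vision.snapshot('side'))
```

```text
7.5 [ 0.5430198  -0.21720892  0.29181285] [-0.46  0.35  1.47 -0.    1.32  0.8 ] [ 0.30472472 -0.95243224  0.00395856]
```

View pics/w2.png

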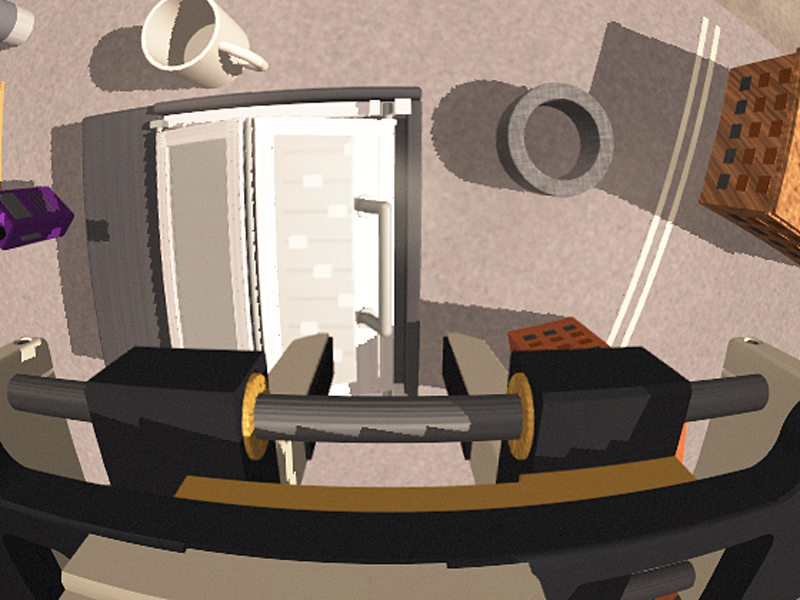

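View pics/side2.png

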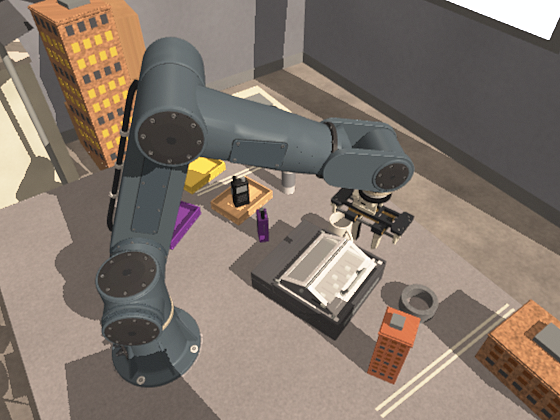

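Wrist view: the handle bar runs from about (384,200) to (386,332), and the red tower is at (560,335). Side view: the radio stands upright in the wooden tray, at (240,192).

Run:
```python
from h import *
s=np.load('s2.npz');k=1/1.42857
f=lambda p,z:plane('wrist',np.array(p)*k,z,s)
h=f([(385,202),(387,332)],.129);m=h.mean(0);print(h,m,np.linalg.norm(h[1]-h[0]),np.degrees(np.arctan2(*(h[0]-h[1])[1::-1])))
C=[((410,98),(-.155,-.14),.094),((84,118),(.155,-.14),.085),((252,118),(-.0287,-.113),.135)]
d=np.load('desk.npz')
for p,q,z in C: print(f([p],z),d['o']+d['M']@q)
print('tower top?',f([(560,330)],.24))
```

```text
[[ 0.59097037 -0.20094318  0.129     ]
 [ 0.5000111  -0.23146653  0.129     ]] [ 0.54549074 -0.21620486  0.129     ] 0.09594406431899243 18.550287515876906
[[ 0.67377638 -0.19474007  0.094     ]] [ 0.68565911 -0.20234386]
[[0.59156455 0.09068962 0.085     ]] [0.59168266 0.09306844]
[[ 0.62191016 -0.09272011  0.135     ]] [ 0.62164183 -0.09017221]
tower top? [[ 0.56277669 -0.30536937  0.24      ]]
```

>>> {"api": "arm_command", "payload": {
  "motion": [
    {"dp":[0.002,0.001,-0.045],"angular":[0,0,0.5]},
    {"dp":[0.002,0.001,-0.09],"angular":[0,0,0.5]},
    {"dp":[0.002,0.001,-0.13],"angular":[0,0,0.5]},
    {"dp":[0.002,0.001,-0.15],"angular":[0,0,0.5]},
    {"dp":[0.002,0.001,-0.155],"angular":[0,0,0.5]}
  ],
  "grip": 0.04
}}

```text
t: 8.1
position: [0.5441, -0.2134, 0.1348]
tool_rot: [0.001, 0.987, 0.16, -0.001]
contact_force: [-0.6, -0.1, 1.2]
width: 0.0399
```

>>> {"api": "arm_command", "payload": {
  "motion": [
    {"dp":[0,0,-0.01],"angular":[0,0,0]},
    {"dp":[0,0,-0.018],"angular":[0,0,0]},
    {"dp":[0,0,-0.022],"angular":[0,0,0]},
    {"dp":[0,0,-0.022],"angular":[0,0,0]}
  ]
}}

```text
t: 8.5
position: [0.5442, -0.2134, 0.1129]
tool_rot: [0.001, 0.987, 0.161, -0.001]
contact_force: [-0.8, -0.4, -0.1]
width: 0.0399
```

>>> {"api": "arm_command", "payload": {
  "motion": [
    {"dp":[0,-0.002,0.001],"angular":[0,0,0]},
    {"dp":[0,-0.002,0.001],"angular":[0,0,0]},
    {"dp":[0,-0.002,0.001],"angular":[0,0,0]},
    {"dp":[0,-0.002,0.001],"angular":[0,0,0]}
  ],
  "grip": 0.004,
  "newtons": 25
}}

```text
t: 8.9
position: [0.5442, -0.2155, 0.1141]
tool_rot: [0.001, 0.987, 0.16, -0.001]
contact_force: [-1.2, 0.6, -0.2]
width: 0.0129
```

```bash
cat > traj.py <<'E'
from h import *
import sys
TH=np.radians(108.2);XD=np.array([np.cos(TH),np.sin(TH),0]);AX=np.array([np.sin(TH),-np.cos(TH),0]) # -desk y
P0=np.array([.5442,-.2155,.1141]);H=np.array([64,92.]);D=15
def handle(p):
    v=p-H;d=np.hypot(*v);a=(100**2-110**2+d*d)/(2*d);h=np.sqrt(max(100**2-a*a,0));u=v/d;n=np.array([u[1],-u[0]])
    if n[1]<0:n=-n
    if abs(d-10)<.5: return None
    r=H+a*u+h*n;e=(p-r)/110;nn=np.array([e[1],-e[0]])
    if nn@(H-r)>0: nn=-nn   # upper face away from rear hinge
    return r+88*e+42*nn
def lean(b):
    u=np.array([np.sin(b),np.cos(b)]);f=np.array([-u[1],u[0]]);return H+42*f+12*u
W=[((-128,82),0)]
for p,t in [((-128,90),0),((-128,98),0),((-118,99),0),((-106,99),3),((-94,98),6),((-84,91),9),((-76,85),12),((-62,84),16),((-46,84),20),((-30,84),24),((-14,84),28),((2,84),31),((16,84),34),((30,83.5),37),((42,83),40),((51,82.5),42),((57,82.2),42)]:W.append((p,t))
h0=handle(np.array(W[0][0],float));Q=[(handle(np.array(p,float)),t) for p,t in W]
Q+=[(lean(np.radians(b)),42) for b in (0,3,6,9,12,15,18,20,22)]
def tgt(i):
    h,t=Q[i];t=np.radians(t);d=(h-h0)/1e3
    return P0+XD*d[0]+np.array([0,0,d[1]])+D/1e3*(XD*np.sin(t)+[0,0,1-np.cos(t)])
def R0():return R.from_quat(np.roll([.001,.987,.16,-.001],-1))
if __name__=='__main__':
    i=int(sys.argv[1]);n=int(sys.argv[2]);s=bot.observe();q=rot(s['tool_rot'])
    print('q',s['q'].round(2),'F',s['contact_force'].round(1))
    for k in range(i,min(i+n,len(Q))):
        rv=(R.from_rotvec(AX*np.radians(Q[k][1]))*R0()*q.inv()).as_rotvec(degrees=True)
        print(k,Q[k][0].round(1),(tgt(k)-s['position']).round(4),rv.round(1))
E
python3 traj.py 1 30
```

```text
q [-0.46  0.54  1.65 -0.    0.96  0.79] F [-1.2  0.6 -0.2]
1 [-124.4  137.3] [-0.0006  0.0017  0.0079] [-0.   0.  -0.1]
2 [-122.4  145.1] [-0.0012  0.0036  0.0157] [-0.   0.  -0.1]
3 [-116.7  146.4] [-0.003  0.009  0.017] [-0.   0.  -0.1]
4 [-109.3  146.3] [-0.0056  0.0168  0.0169] [ 2.8  0.9 -0.1]
5 [-101.4  144.8] [-0.0083  0.025   0.0155] [ 5.7  1.9 -0.1]
6 [-96.5 136.7] [-0.0101  0.0305  0.0075] [ 8.5  2.8 -0.1]
7 [-92.5 129.4] [-0.0115  0.035   0.0004] [11.4  3.8 -0.1]
8 [-82.4 126.8] [-0.015   0.0455 -0.002 ] [15.2  5.  -0.1]
9 [-70.1 124.8] [-0.0192  0.0582 -0.0036] [19.   6.3 -0.1]
10 [-57.3 122.7] [-0.0235  0.0712 -0.0053] [22.8  7.5 -0.1]
11 [-44.3 120.5] [-0.0278  0.0845 -0.0071] [26.6  8.8 -0.1]
12 [-30.8 118.2] [-0.0322  0.098  -0.009 ] [29.4  9.7 -0.1]
13 [-18.8 116.2] [-0.0362  0.11   -0.0106] [32.3 10.6 -0.1]
14 [ -6.8 113.5] [-0.0402  0.1221 -0.0129] [35.1 11.6 -0.1]
15 [  3.7 110.9] [-0.0436  0.1325 -0.015 ] [38.  12.5 -0.1]
16 [ 11.3 108.5] [-0.0461  0.1402 -0.017 ] [39.9 13.1 -0.1]
17 [ 16.4 106.7] [-0.0477  0.145  -0.0188] [39.9 13.1 -0.1]
18 [ 22. 104.] [-0.0495  0.1503 -0.0215] [39.9 13.1 -0.1]
19 [ 22.7 106.2] [-0.0497  0.151  -0.0193] [39.9 13.1 -0.1]
20 [ 23.5 108.3] [-0.0499  0.1517 -0.0172] [39.9 13.1 -0.1]
21 [ 24.4 110.4] [-0.0502  0.1526 -0.0151] [39.9 13.1 -0.1]
22 [ 25.4 112.5] [-0.0505  0.1536 -0.0131] [39.9 13.1 -0.1]
23 [ 26.5 114.5] [-0.0509  0.1546 -0.0111] [39.9 13.1 -0.1]
24 [ 27.8 116.4] [-0.0513  0.1558 -0.0091] [39.9 13.1 -0.1]
25 [ 28.6 117.6] [-0.0515  0.1566 -0.0079] [39.9 13.1 -0.1]
26 [ 29.6 118.9] [-0.0518  0.1575 -0.0067] [39.9 13.1 -0.1]
```

>>> {"api": "arm_command", "payload": {
  "motion": [
    {"dp":[0,0,0.001],"angular":[0,0,0]},
    {"dp":[-0.0005,0.0015,0.008],"angular":[0,0,0]},
    {"dp":[-0.001,0.0035,0.017],"angular":[0,0,0]},
    {"dp":[-0.001,0.0035,0.018],"angular":[0,0,0]}
  ]
}}

```text
t: 9.3
position: [0.543, -0.2117, 0.1332]
tool_rot: [0.001, 0.987, 0.161, -0.001]
contact_force: [-1.4, -0.1, -3.2]
width: 0.0094
```

```bash
python3 traj.py 3 5; python3 -c "
from h import *
s=bot.observe();print(s['position'],s['width'])
im=vision.snapshot('side');cv2.imwrite('pics/s3.png',cv2.resize(im[180:360,240:440],None,fx=3.3,fy=3.3,interpolation=2))"
```

```text
q [-0.45  0.51  1.64 -0.    0.99  0.8 ] F [-1.4 -0.1 -3.2]
3 [-116.7  146.4] [-0.0018  0.0052 -0.0021] [-0.  -0.  -0.1]
4 [-109.3  146.3] [-0.0044  0.013  -0.0022] [ 2.8  0.9 -0.1]
5 [-101.4  144.8] [-0.0071  0.0212 -0.0036] [ 5.7  1.9 -0.1]
6 [-96.5 136.7] [-0.0089  0.0267 -0.0116] [ 8.5  2.8 -0.1]
7 [-92.5 129.4] [-0.0103  0.0312 -0.0187] [11.4  3.8 -0.1]
[ 0.54301822 -0.21165958  0.133222  ] 0.00940202105674049
```

View pics/s3.png

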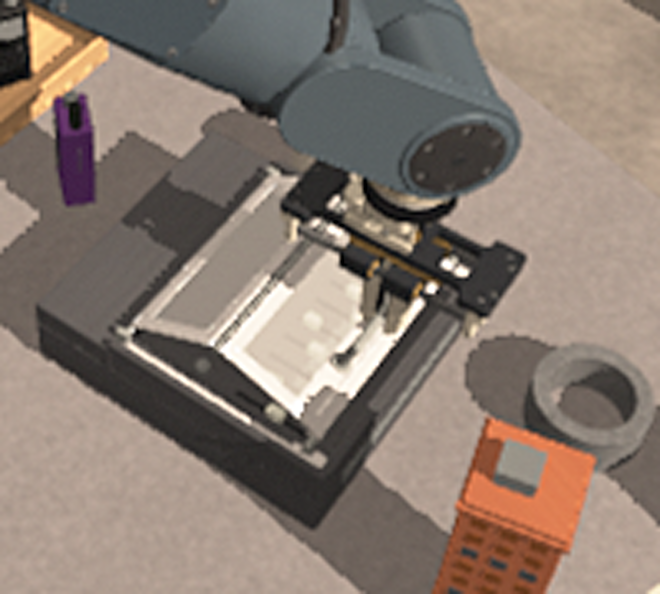

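The crop shows the fingers holding the bar around (375,330) with the front edge raised and the tower clear. The −3.2 N on the wrist fits the cover's weight. I continue.

>>> {"api": "arm_command", "payload": {
  "motion": [
    {"dp":[-0.002,0.006,0],"angular":[0,0,0]},
    {"dp":[-0.0045,0.013,0],"angular":[2.8,0.9,0]},
    {"dp":[-0.007,0.022,-0.002],"angular":[5.7,1.9,0]},
    {"dp":[-0.009,0.028,-0.009],"angular":[8.5,2.8,0]},
    {"dp":[-0.0105,0.032,-0.016],"angular":[11.4,3.8,0]}
  ]
}}

```text
t: 9.85
position: [0.5328, -0.1798, 0.1171]
tool_rot: [-0.103, 0.982, 0.16, -0.017]
contact_force: [0.6, -4.4, -0.2]
width: 0.0095
```

```bash
python3 traj.py 8 5
```

```text
q [-0.48  0.56  1.61  0.16  1.12  0.69] F [ 0.6 -4.4 -0.2]
8 [-82.4 126.8] [-0.0036  0.0099 -0.005 ] [ 3.7  1.3 -0.1]
9 [-70.1 124.8] [-0.0077  0.0225 -0.0067] [ 7.5  2.5 -0.1]
10 [-57.3 122.7] [-0.012   0.0356 -0.0084] [11.3  3.8 -0.1]
11 [-44.3 120.5] [-0.0164  0.0489 -0.0101] [15.1  5.  -0.1]
12 [-30.8 118.2] [-0.0208  0.0623 -0.012 ] [18.   6.  -0.1]
```

>>> {"api": "arm_command", "payload": {
  "motion": [
    {"dp":[-0.0035,0.01,-0.003],"angular":[3.7,1.3,0]},
    {"dp":[-0.0075,0.0225,-0.005],"angular":[7.5,2.5,0]},
    {"dp":[-0.012,0.0355,-0.0065],"angular":[11.3,3.8,0]},
    {"dp":[-0.0165,0.049,-0.0085],"angular":[15.1,5,0]},
    {"dp":[-0.021,0.062,-0.0105],"angular":[18,6,0]}
  ]
}}

```text
t: 10.35
position: [0.5128, -0.1176, 0.107]
tool_rot: [-0.264, 0.951, 0.155, -0.042]
contact_force: [5.5, -0.2, -0.2]
width: 0.0093
```

```bash
python3 traj.py 12 6
```

```text
q [-0.5   0.64  1.6   0.37  1.33  0.58] F [ 5.5 -0.2 -0.2]
12 [-30.8 118.2] [-0.0008  0.0001 -0.0019] [-0.2  0.1 -0. ]
13 [-18.8 116.2] [-0.0047  0.0121 -0.0034] [2.7 1.  0. ]
14 [ -6.8 113.5] [-0.0087  0.0242 -0.0058] [5.5 1.9 0. ]
15 [  3.7 110.9] [-0.0121  0.0346 -0.0079] [8.4 2.9 0. ]
16 [ 11.3 108.5] [-0.0147  0.0423 -0.0099] [10.3  3.5  0. ]
17 [ 16.4 106.7] [-0.0162  0.0471 -0.0117] [10.3  3.5  0. ]
```

>>> {"api": "arm_command", "payload": {
  "motion": [
    {"dp":[-0.004,0.012,-0.002],"angular":[2.7,1,0]},
    {"dp":[-0.008,0.024,-0.0045],"angular":[5.5,1.9,0]},
    {"dp":[-0.0115,0.0345,-0.007],"angular":[8.4,2.9,0]},
    {"dp":[-0.014,0.042,-0.009],"angular":[10.3,3.5,0]}
  ]
}}

```text
t: 10.75
position: [0.4991, -0.0749, 0.0981]
tool_rot: [-0.354, 0.921, 0.15, -0.056]
contact_force: [4.9, 1.3, 2.8]
width: 0.0089
```

```bash
python3 traj.py 16 5; python3 -c "
from h import *
im=vision.snapshot('side');cv2.imwrite('pics/s4.png',cv2.resize(im[180:360,240:440],None,fx=3.3,fy=3.3,interpolation=2))"
```

```text
q [-0.5   0.7   1.61  0.48  1.43  0.53] F [4.9 1.3 2.8]
16 [ 11.3 108.5] [-0.001  -0.0004 -0.001 ] [-0.2  0.   0. ]
17 [ 16.4 106.7] [-0.0026  0.0044 -0.0028] [-0.2  0.   0. ]
18 [ 22. 104.] [-0.0044  0.0097 -0.0055] [-0.2  0.   0. ]
19 [ 22.7 106.2] [-0.0046  0.0104 -0.0033] [-0.2  0.   0. ]
20 [ 23.5 108.3] [-0.0048  0.0112 -0.0012] [-0.2  0.   0. ]
```

View pics/s4.png

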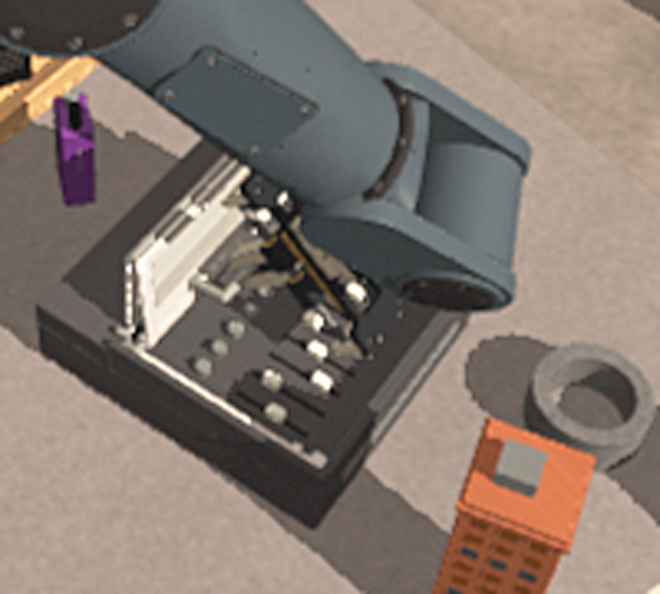

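The crop shows both leaves nearly upright and almost folded, with hinges at (125,335) and the ridge from (130,255) to (245,165). The tool holds the bar at (225,285).

>>> {"api": "arm_command", "payload": {
  "motion": [
    {"dp":[-0.0015,0.005,-0.0025],"angular":[0,0,0]},
    {"dp":[-0.003,0.0095,-0.004],"angular":[0,0,0]},
    {"dp":[-0.0035,0.011,-0.003],"angular":[0,0,0]},
    {"dp":[-0.004,0.0125,0],"angular":[0,0,0]},
    {"dp":[-0.004,0.013,0.002],"angular":[0,0,0]}
  ]
}}

```text
t: 11.3
position: [0.4948, -0.0611, 0.0995]
tool_rot: [-0.355, 0.921, 0.149, -0.057]
contact_force: [3.7, 1.3, -4.3]
width: 0.0094
```

```bash
python3 traj.py 20 8
```

```text
q [-0.48  0.69  1.64  0.49  1.41  0.54] F [ 3.7  1.3 -4.3]
20 [ 23.5 108.3] [-0.0005 -0.0026 -0.0026] [-0.3 -0.   0.1]
21 [ 24.4 110.4] [-0.0008 -0.0018 -0.0005] [-0.3 -0.   0.1]
22 [ 25.4 112.5] [-0.0011 -0.0008  0.0016] [-0.3 -0.   0.1]
23 [ 26.5 114.5] [-0.0015  0.0003  0.0036] [-0.3 -0.   0.1]
24 [ 27.8 116.4] [-0.0018  0.0014  0.0055] [-0.3 -0.   0.1]
25 [ 28.6 117.6] [-0.0021  0.0023  0.0067] [-0.3 -0.   0.1]
26 [ 29.6 118.9] [-0.0024  0.0031  0.008 ] [-0.3 -0.   0.1]
```

>>> {"api": "arm_command", "payload": {
  "motion": [
    {"dp":[-0.0002,0.0007,0.002],"angular":[0,0,0]},
    {"dp":[-0.0005,0.0015,0.004],"angular":[0,0,0]},
    {"dp":[-0.001,0.0025,0.006],"angular":[0,0,0]},
    {"dp":[-0.0013,0.0035,0.0075],"angular":[0,0,0]},
    {"dp":[-0.0015,0.004,0.0085],"angular":[0,0,0]}
  ]
}}

```text
t: 11.8
position: [0.494, -0.0585, 0.1072]
tool_rot: [-0.353, 0.922, 0.149, -0.056]
contact_force: [9.3, -11.0, -14.1]
width: 0.0094
```

```bash
python3 traj.py 25 2; python3 -c "
from h import *
im=vision.snapshot('side');cv2.imwrite('pics/s5.png',cv2.resize(im[190:320,245:375],None,fx=4.5,fy=4.5,interpolation=2))"
```

```text
q [-0.48  0.67  1.64  0.49  1.42  0.54] F [  9.3 -11.  -14.1]
25 [ 28.6 117.6] [-0.0013 -0.0003 -0.001 ] [-0.   0.1  0.1]
26 [ 29.6 118.9] [-0.0016  0.0006  0.0003] [-0.   0.1  0.1]
```

View pics/s5.png

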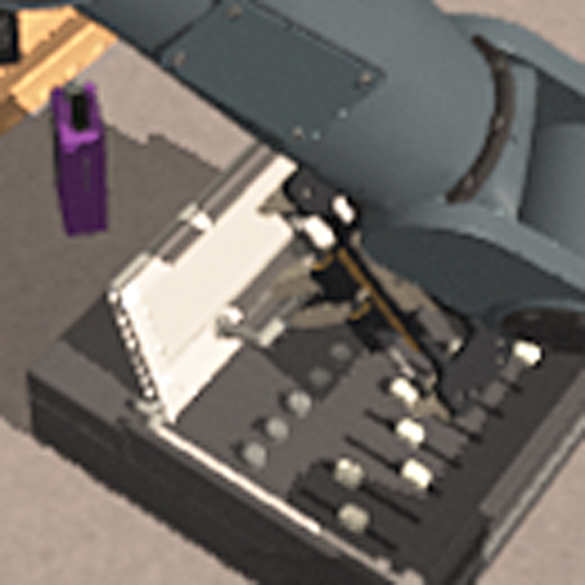

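The crop shows the folded leaves leaning back past upright, from the hinge at (150,405) to the ridge at (115,290). The forces have jumped to about 20 N, so the cover is on its stop. I release it.

>>> {"api": "arm_command", "payload": {
  "motion": [
    {"dp":[0,-0.0005,-0.001],"angular":[0,0,0]},
    {"dp":[0,-0.0005,-0.001],"angular":[0,0,0]},
    {"dp":[0,-0.0005,-0.001],"angular":[0,0,0]}
  ],
  "grip": 0.024
}}

```text
t: 12.15
position: [0.4936, -0.0589, 0.1064]
tool_rot: [-0.353, 0.922, 0.149, -0.056]
contact_force: [-0.3, -0.0, 0.1]
width: 0.0231
```

>>> {"api": "arm_command", "payload": {
  "motion": [
    {"dp":[0.001,-0.003,0.004],"angular":[0,0,0]},
    {"dp":[0.003,-0.01,0.012],"angular":[0,0,0]},
    {"dp":[0.006,-0.019,0.023],"angular":[0,0,0]},
    {"dp":[0.01,-0.03,0.036],"angular":[0,0,0]},
    {"dp":[0.015,-0.045,0.053],"angular":[0,0,0]}
  ]
}}

```text
t: 12.65
position: [0.5087, -0.1048, 0.1606]
tool_rot: [-0.353, 0.922, 0.149, -0.057]
contact_force: [0.6, 0.3, 0.1]
width: 0.0243
```

>>> {"api": "arm_command", "payload": {
  "motion": [
    {"dp":[0.01,-0.025,0.03],"angular":[0,0,0]},
    {"dp":[0.02,-0.04,0.07],"angular":[-6,-2,0]},
    {"dp":[0.03,-0.05,0.11],"angular":[-12,-4,0]},
    {"dp":[0.04,-0.06,0.15],"angular":[-18,-6,0]},
    {"dp":[0.05,-0.07,0.19],"angular":[-24,-8,0]}
  ]
}}

```text
t: 13.15
position: [0.5588, -0.1759, 0.3541]
tool_rot: [-0.14, 0.977, 0.158, -0.021]
contact_force: [-0.4, 0.4, 0.2]
width: 0.0241
```

Run:
```python
from h import *
print(bot.observe()['t'])
a=vision.snapshot('side')[130:400,150:460];b=vision.snapshot('top')[120:270,170:480]
cv2.imwrite('pics/s6.png',cv2.resize(np.vstack([a,b]),None,fx=1.42,fy=1.42,interpolation=2))
```

```text
13.15
```

View pics/s6.png

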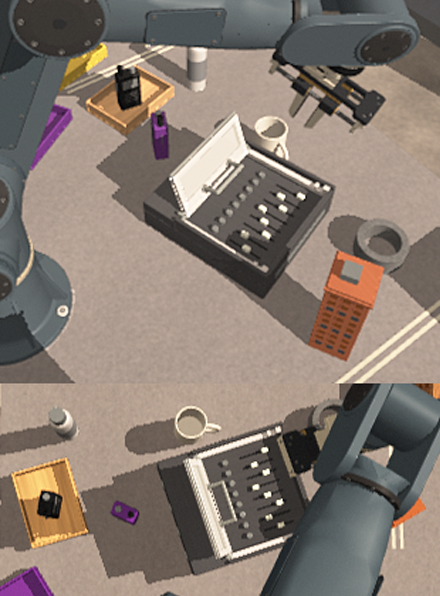

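The cover is open, the radio is upright in the tray, and the bystanders are in place. One last check overlays the expected fully-open geometry on the side picture.

Run:
```python
from h import *
im=vision.snapshot('side');p=vision.camera_params('side')
d=np.load('desk.npz');th=np.radians(108.2);M=np.array([[np.cos(th),-np.sin(th)],[np.sin(th),np.cos(th)]]);o=np.array([.5455,-.216])-M@[-.126,0]
def pr(x,y,z):
    w=np.r_[o+M@np.array([x,y])/1e3*1,z/1e3];w[:2]=o+M@(np.array([x,y])/1e3)
    c=rot(p['attitude']).inv().apply(w-p['origin']);u=p['mtx']@c;return u[:2]/u[2]
k=5;x0,y0=255,190
c=cv2.resize(im[y0:y0+110,x0:x0+130],None,fx=k,fy=k,interpolation=2)
for b,col in((20,(0,0,255)),(10,(255,0,0))):
    b=np.radians(b);u=np.array([np.sin(b),np.cos(b)]);f=np.array([-u[1],u[0]]);H=np.array([64,92.])
    h=H+42*f+12*u;r=H+100*u
    for q in((h,45),(h,-45),(r,113),(r,-113)):
        a=(pr(q[0][0],q[1],q[0][1])-[x0,y0]+.5)*k;cv2.drawMarker(c,tuple(int(v) for v in a),col,0,14,1)
cv2.imwrite('pics/s7.png',c);print(bot.observe()['t'])
```

```text
13.3
```

View pics/s7.png

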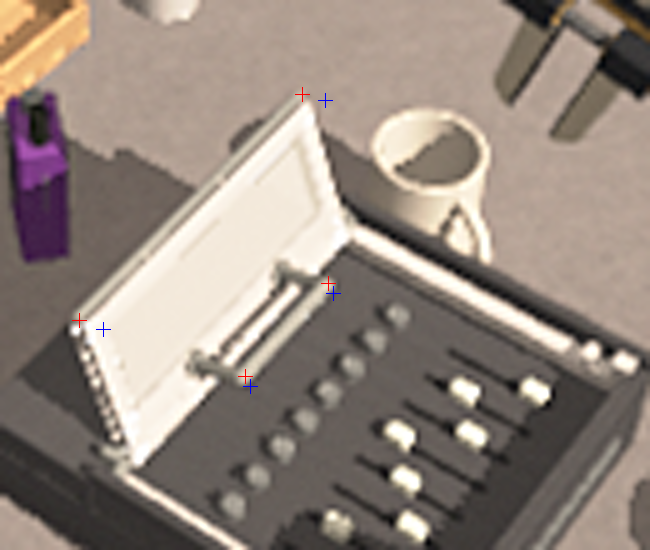

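The ridge, at (78,325) and (303,95), and the handle ends, at (245,375) and (328,283), fall on the red 20° marks. So the cover is fully open and folded flat.

```bash
python3 -c "
from rig import bot
print(bot.job_done())"
```

```text
the job is handed in; nothing more can be done
None
```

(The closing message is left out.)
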